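# Open the ratchet bench clamp

## Robot

A 6-joint arm with a two-finger parallel gripper is mounted at the origin on a cart in front of the work surface, level with it; the furniture and walls round the work are solid. World frame = base frame: x ahead of the robot, y to its left, z up, the work surface at z = 0. Lengths are in m, angles in degrees, forces in N, time in s.
With the tool pointing down it reaches from about 0.4 to 0.825 m from the base axis. Payload 7 kg.
Tool frame: the origin (TCP) lies midway between the tips of the shut fingers; the grasp point (between the pads) lies 19 mm behind it; z points along the fingers, y is the line along which they close (so a half turn about z gives the same grasp; the last joint's range is limited). The gripper opens to 88 mm and grips with 3 to 60 N. Pads are 19 mm wide; open, the fingers measure 130 mm over their backs; the gripper's body (78 mm by 193 mm) begins 47 mm behind the grasp point.
Start: joints at [88.413, 20.546, 0.682, 0, -70.136, -16.507], TCP at [0.21, 0.642, 0.227] pointing down, gripper open.
Joint ranges: [-176.03, 176.03], [-82.01, 121.73], [-58.28, 71.71], [-173.87, 95.51], [-174.79, -0.11], [-173.66, 173.66]. Speed limits (degrees/s): [136.94, 136.94, 172.46, 180, 180, 180].

## Interface

Orientations are given as [roll, pitch, yaw] about the fixed x, y, z axes, in that order (R = Rz(yaw) Ry(pitch) Rx(roll)).
In Python, from plant import r gives the robot as it stands. The module is installed in compiled form; this text tells all that it offers.
- The arm moves only by the tool play_rows, never from a script. Its argument "rows" is a list of rows, each an object with "slide": the shift along the tool's x, y, z as a fraction of full scale, a list of three; "delta_rot": the turn, a rotation vector about the tool's x, y, z as a fraction of full scale, a list of three; "fingers": the opening, from -1 (shut) to 1 (fully open). In form: [{"slide": [x, y, z], "delta_rot": [rx, ry, rz], "fingers": fingers}, ...]. A call has 1 to 8 rows; each row shifts and turns the commanded pose from where the row before left it, along the tool's axes as they then stand; what a row does not reach is not made up. Full scale, the value 1, is 0.15 m for a shift and 0.08 rad for a turn. A row lasts 1/8 s, in which the tool goes at most 62.5 mm and 10.7 degrees, less where a joint would pass 70% of its speed; a pose out of reach is approached as far as the arm can. A call with a number of a shift or a turn outside -1 to 1 is refused whole. A call with a gripper value outside its range is refused whole. The fingers move at their own pace and stop on an object; "squeeze" is the grip in N (left out, the last holds). Time passes only in rows, so rows that do not move let the fingers close. It gives the time, the measured TCP pose, the force, the opening and the grip force at its end, in the units of the state.
- r.get_state(): the state, without advancing time (a new reading comes with each control period).
- r.capture(name): name is "scene" or "top" or "wrist"; returns a dict with "image" (400x640x3 uint8, blue, green, red), "fx", "fy", "cx", "cy" (pixels), "R" (3x3) and "t" (3): a world point X has camera coordinates R X + t; the wrist camera has in their place "T_tool_cam" (4x4, takes a point from camera to tool coordinates, whose origin is the TCP and whose axes are the flange's). Camera axes: x right, y down, z forward; pixel columns grow to the right and rows downward; lengths in m; the calibration is good to about 2 mm. A picture is of the moment at which its call begins: read the wrist's pose just before it. There is no depth.
- r.close_job(): hands the job in; it is judged then, once.
The state is a dict: "time_s": time; "joints": joint angles; "qd": joint speeds; "joint_torque": joint torques, N m; "tcp_pos": TCP position; "eef_rot": TCP orientation; "contact_force": force on the tool from outside, world axes, zero at the start; "moment": the same for the moment, N m; "gripper_width": finger opening in m; "gripper_force": force on a finger pad.
Only numpy, scipy, OpenCV 4.12 (cv2) and the standard library are available. Lean on these libraries where they do the work, as an engineer would, in place of code of your own. Each camera call takes 0.05 s, during which the arm holds its last target. There are 200 camera calls.

## Task

One of the two bench clamps has a wooden offcut between its jaws. Press that clamp's release button down and, keeping it pressed, push the sliding jaw back along its rail, away from the offcut, as far as it will go. Leave the offcut lying in its place on the clamp, and leave the other clamp and the tools around as they are.

Things in the scene. Friction and masses are not known exactly. Their poses are not given: they have to be found in the camera images.
- clamp_1: Bench clamp with the offcut in its jaws: wooden base 290 x 80 x 20 mm fixed on the table, origin under its middle, long along its x. Steel fixed jaw at the -x end (60 mm wide, top z = 56 mm, face at x = -105), end stop 38 mm high at the +x end, between them a sliding jaw on a toothed rail. A ratchet stops the jaw within 8 mm when pushed to +x unless its release is pressed (free over the last 24 mm).
- clamp_2: The empty bench clamp, built just like clamp_1 and fixed on the table, its jaw somewhere along its rail; to be left alone. Origin and axes as for clamp_1.
- clamp_1_press (a point): middle of the top of clamp_1's release button: black ribbed pad 40 mm (clamp's x) x 34 mm (y), top at z = 54 mm when up, 46 mm when fully down. It rides with the sliding jaw. The upright heel's face is 32 mm to +x of it, the back of the jaw plate 42 mm to -x. Axes as the clamp's.
- clamp_1_heel (a point): clamp_1: middle of the top edge (z = 70 mm) of the heel's face that looks to -x, on which a fingertip that presses the button can push the jaw back; it rides with the jaw.
- clamp_2_heel (a point): clamp_2, to be left alone: middle of the top edge (z = 70 mm) of the heel's face that looks to -x, on which a fingertip that presses the button can push the jaw back; it rides with the jaw.
- clamp_1_jaw (a joint): sliding jaw of clamp_1, m: 0 = jaw faces 30.5 mm apart; grows as it goes back along the clamp's +x; 0.090 = fully back at its stop. About 2 N of friction. Its face is at local x = -74.5 mm + this value. One carriage, along +x: jaw plate 18 mm (60 wide, top z = 56), deck (top z = 37) 22 mm, release button 40 mm, deck 12 mm, upright heel 12 mm (44 wide, top z = 70).
- clamp_1_release (a joint): release button of clamp_1, in m: 0 = up, 0.008 = fully down. It springs back; about 3 N starts it and 6 N holds it fully down. The ratchet is free while it is more than 5 mm down.
- offcut_mid (a point): centre of the loose beech offcut, a plain wooden block 30 mm (its x, between the jaws) x 100 mm (its y, across the clamp) x 22 mm high, lying on the bed of clamp_1
- chisel_mid (a point): centre of a wooden-handled chisel, 255 mm long (its y) and 29 mm thick, lying between the clamps; a bystander
- bench_dog_mid (a point): centre of a pale wooden bench dog, 27 mm across and 54 mm high, standing between the clamps; a bystander
- sanding_block_mid (a point): centre of a dark sanding block 64 x 106 x 30 mm lying at the right; a bystander
- screwdriver_mid (a point): centre of a screwdriver 197 mm long (its y) and 29 mm thick, lying at the right; a bystander
- offcut: the same offcut; origin at the centre of its underside, axes as for offcut_mid
Mind the look-alikes: they are no part of the job. There is more than one size of the offcut; the job needs the largest.

How it is judged (in metres and radians):
On the way, in this order (a step that is already met when the one before it is completed fails the run):
1. the release of the clamp with the offcut is pressed while its jaw is still closed up (value of joint clamp_1_release above 0.005 m and value of joint clamp_1_jaw below 0.02 m), for 0.05 s.
2. the sliding jaw is pushed fully back (value of joint clamp_1_jaw above 0.082 m), for 0.2 s.
At the end, for the whole second after the job is handed in: The jaw of the clamp with the offcut is within 12 mm of its end stop and at rest, its release is up again; the offcut lies flat on the clamp within 20 mm of where it was; the other clamp's jaw has moved less than 15 mm and the tools less than 30 mm (value of joint clamp_1_jaw above 0.078 m and velocity of joint clamp_1_jaw below 0.01 m/s and value of joint clamp_1_release below 0.003 m and distance of offcut_mid from where it was at the start of the episode below 0.02 m and linear speed of offcut below 0.02 m/s and angle between offcut_mid's own z axis and vertical below 0.1 rad and distance of clamp_2_heel from where it was at the start of the episode below 0.015 m and distance of each of chisel_mid, bench_dog_mid, sanding_block_mid, screwdriver_mid from where it was at the start of the episode below 0.03 m); the robot touches nothing.
It fails at once if the offcut is lifted (height (world z) of offcut_mid above 0.043 m).
It fails at once if the offcut is moved from its place (distance of offcut_mid from where it was at the start of the episode above 0.03 m).
It fails at once if the other clamp's jaw is moved (distance of clamp_2_heel from where it was at the start of the episode above 0.015 m).
It fails at once if a bystander is disturbed (distance of any of chisel_mid, bench_dog_mid, sanding_block_mid, screwdriver_mid from where it was at the start of the episode above 0.03 m).
It also fails if it takes over 32 s, if anything falls off the work surface, if the arm or the gripper's body presses on something with over 40 N, if the wrist force passes 120 N, or if a joint passes its speed limit or range.

## Working session

There is one attempt and no reset: what is moved stays moved. The work goes in short steps, Python scripts to look and compute and a tool call to move; the robot and the scene stay as the last step left them, time stands still between calls to the robot, and variables do not carry over. Pictures are saved under pics/ and viewed, at most 10 in all, crops included, and the job is handed in when it is done.

Besides the shell and the picture viewer there is one more tool, called after ">>>" as name(argument=value, ...) on one line, values as JSON. play_rows: Moves the arm, as the interface text tells. Shift numbers are shares of 0.15 m and turn numbers shares of 0.08 rad, none past 1 either way. Its arguments: {"type":"object","properties":{"rows":{"type":"array"},"squeeze":{"type":"number"}},"required":["rows"]}

```bash
mkdir -p pics; python3 - <<'E'
from plant import r
import cv2,numpy as np
s=r.get_state();print(s)
for n in("top","scene"):
    c=r.capture(n);cv2.imwrite(f"pics/{n}0.png",c["image"]);print(n,[c[k] for k in("fx","fy","cx","cy","R","t")])
    np.savez(f"{n}0.npz",**c)
E
```

```text
{'time_s': 0.0, 'joints': array([ 8.84134500e+01,  2.05891143e+01,  6.32967630e-01, -1.92413477e-02,
       -7.01371325e+01, -1.65081171e+01]), 'qd': array([-0.11378752,  0.00581845,  0.10480459, -0.08368273, -0.08781188,
       -0.05423806]), 'joint_torque': array([-3.40914403e-04, -5.82726824e+01,  2.93048269e+01,  6.99672773e+00,
        6.92003465e-03, -1.63108357e-04]), 'tcp_pos': array([0.20951189, 0.64113126, 0.22564554]), 'eef_rot': array([ 1.79905426e+02, -9.16521414e-03, -1.81012119e+01]), 'contact_force': array([0.47954255, 0.05112605, 0.49943028]), 'moment': array([0.05715497, 0.00212527, 0.00351313]), 'gripper_force': 0.0, 'gripper_width': 0.08780899003677317}
top [363.7856552792921, 363.7856552792921, 321.7349488284612, 199.52880782939621, array([[ 0.00904725, -0.99975534, -0.02018436],
       [-0.99072141, -0.00622448, -0.13576579],
       [ 0.13560693,  0.02122538, -0.99053533]]), array([-0.0652229 ,  0.52434485,  1.18046793])]
scene [392.2550847336483, 392.2550847336483, 330.15011337016153, 201.00259822247835, array([[ 0.66940012, -0.74283285,  0.01014074],
       [-0.44204312, -0.40924151, -0.79819751],
       [ 0.59707734,  0.52983086, -0.60231047]]), array([-0.40069119,  0.26156844,  0.80587859])]
```

View pics/top0.png

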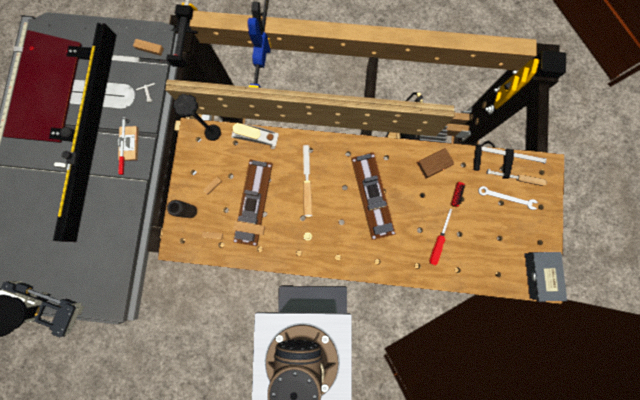

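View pics/scene0.png

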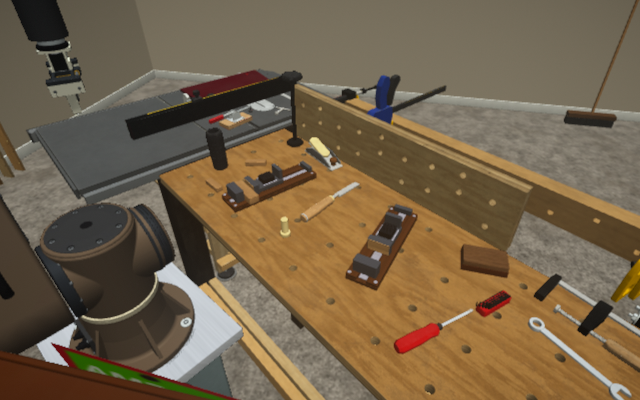

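The left clamp (about (252,200) in the top view) has the offcut, at about (250,230). Its fixed jaw is on the robot's side, so its +x points away from the robot. I'll zoom in on it.

```bash
python3 - <<'E'
import cv2,numpy as np
a=cv2.imread("pics/top0.png")[150:255,190:320]
b=cv2.imread("pics/scene0.png")[150:220,205:335]
a=cv2.resize(a,None,fx=5.5,fy=5.5,interpolation=cv2.INTER_CUBIC)
cv2.imwrite("pics/ca.png",a)
E
```

```text
(no output)
```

View pics/ca.png

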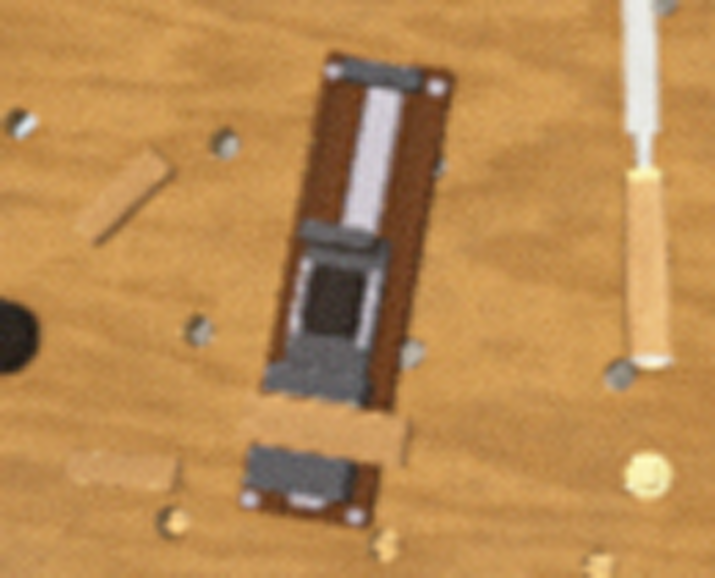

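The crop shows the black button at (334,302), the heel top at (344,233), the end stop at (381,73) and the fixed jaw top at (300,475).

```bash
cat > h.py <<'E'
import numpy as np
from scipy.spatial.transform import Rotation as Ro
def ray(c,u,v,z):
    d=c["R"].T@[(u-c["cx"])/c["fx"],(v-c["cy"])/c["fy"],1];o=-c["R"].T@c["t"]
    return o+d*(z-o[2])/d[2]
def wristcam(r):
    s=r.get_state();c=dict(r.capture("wrist"))
    T=np.eye(4);T[:3,:3]=Ro.from_euler("xyz",s["eef_rot"],degrees=True).as_matrix();T[:3,3]=s["tcp_pos"]
    W=np.linalg.inv(T@c["T_tool_cam"]);c["R"]=W[:3,:3];c["t"]=W[:3,3];return s,c
E
python3 - <<'E'
from h import *
c=dict(np.load("top0.npz"))
P={}
for n,u,v,z in[("btn",334,302,.054),("heeltop",344,233,.07),("stop",381,73,.038),("fix",300,475,.056),("TL",333,53,.02),("TR",452,73,.02),("BL",240,508,.02),("BR",370,525,.02)]:
    P[n]=ray(c,190+u/5.5-.4,150+v/5.5-.4,z);print(n,P[n].round(4))
d=(P["TL"]+P["TR"]-P["BL"]-P["BR"])[:2];print(np.degrees(np.arctan2(d[1],d[0])),np.linalg.norm(d)/2,sum(P[k] for k in("TL","TR","BL","BR"))/4)
d=(P["stop"]-P["fix"])[:2];print(np.degrees(np.arctan2(d[1],d[0])))
from plant import r
s=r.get_state();R=Ro.from_euler("xyz",s["eef_rot"],degrees=True).as_matrix();print(R.round(3))
print("tool delta to btn",R.T@(P["btn"]-s["tcp_pos"]))
E
```

```text
btn [0.5042 0.1737 0.054 ]
heeltop [0.5436 0.1656 0.07  ]
stop [0.6486 0.1532 0.038 ]
fix [0.4008 0.1897 0.056 ]
TL [0.6656 0.1874 0.02  ]
TR [0.6531 0.1122 0.02  ]
BL [0.3817 0.234  0.02  ]
BR [0.3721 0.1543 0.02  ]
-8.9314253776128 0.28590708203910564 [0.51814811 0.17197718 0.02      ]
-8.390647251466607
[[ 0.951 -0.311 -0.   ]
 [-0.311 -0.951 -0.001]
 [ 0.     0.001 -1.   ]]
tool delta to btn [0.42531395 0.35261748 0.17228592]
```

>>> play_rows(rows=[{"slide": [0.1, 0.1, -0.2], "delta_rot": [0, 0, 0], "fingers": -1}, {"slide": [0.25, 0.2, 0], "delta_rot": [0, 0, 0], "fingers": -1}, {"slide": [0.25, 0.2, 0], "delta_rot": [0, 0, 0], "fingers": -1}, {"slide": [0.25, 0.2, 0], "delta_rot": [0, 0, 0], "fingers": -1}, {"slide": [0.25, 0.2, 0], "delta_rot": [0, 0, 0], "fingers": -1}, {"slide": [0.25, 0.2, 0], "delta_rot": [0, 0, 0], "fingers": -1}, {"slide": [0.25, 0.2, 0], "delta_rot": [0, 0, 0], "fingers": -1}, {"slide": [0.25, 0.2, 0], "delta_rot": [0, 0, 0], "fingers": -1}], squeeze=20)

```text
time_s: 1.1
tcp_pos: [0.404, 0.34, 0.2564]
eef_rot: [180.0, 0.0, -18.1]
contact_force: [0.9, -0.2, 0.2]
gripper_width: 0.0131
gripper_force: 0.0
```

>>> play_rows(rows=[{"slide": [0.25, 0.2, 0], "delta_rot": [0, 0, 0], "fingers": -1}, {"slide": [0.25, 0.2, 0], "delta_rot": [0, 0, 0], "fingers": -1}, {"slide": [0.25, 0.2, 0], "delta_rot": [0, 0, 0], "fingers": -1}, {"slide": [0.2, 0.2, 0.1], "delta_rot": [0, 0, 0], "fingers": -1}, {"slide": [0, 0, 0.1], "delta_rot": [0, 0, -1], "fingers": -1}, {"slide": [0, 0, 0], "delta_rot": [0, 0, -1], "fingers": -1}, {"slide": [0, 0, 0], "delta_rot": [0, 0, 0], "fingers": -1}])

```text
time_s: 1.98
tcp_pos: [0.5016, 0.1829, 0.2262]
eef_rot: [180.0, 0.0, -9.0]
contact_force: [-0.4, 0.6, 0.6]
gripper_width: 0.0004
gripper_force: 0.0
```

```bash
python3 - <<'E'
from h import *
from plant import r
import cv2
s,c=wristcam(r);print(s["tcp_pos"],s["eef_rot"],s["gripper_width"]);cv2.imwrite("pics/w1.png",c["image"]);np.savez("w1.npz",**c)
E
```

```text
[0.50159728 0.18288579 0.22617764] [ 1.79963809e+02  3.37354510e-02 -8.97937776e+00] 0.0004490928960438599
```

View pics/w1.png

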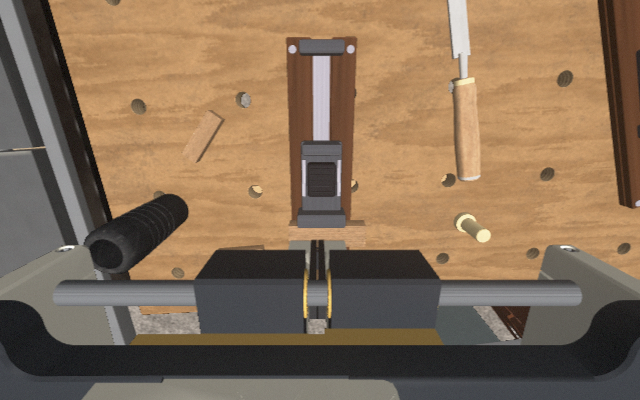

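The wrist view shows the clamp lined up with the image. The button is at about (321.5,180), the heel's near top edge at about (322,156) and the jaw plate at row 220.

```bash
python3 - <<'E'
from h import *
from plant import r
import cv2
c=dict(np.load("w1.npz"));s=r.get_state();R=Ro.from_euler("xyz",s["eef_rot"],degrees=True).as_matrix()
g=c["image"].max(2)
m=np.zeros_like(g);m[155:212,300:346]=(g[155:212,300:346]<45)
n,l,st,ce=cv2.connectedComponentsWithStats(m);i=1+st[1:,4].argmax();print(st[i],ce[i])
for n,u,v,z in[("btn",*ce[i],.054),("heel",322,156,.07),("fixend",321.5,46,.038)]:
    p=ray(c,u,v,z);print(n,p.round(4),(R.T@(p-s["tcp_pos"])).round(4))
E
```

```text
[309 163  13   1  13] [315. 163.]
btn [0.5294 0.1805 0.054 ] [ 0.0279 -0.0018  0.1724]
heel [0.5384 0.1712 0.07  ] [0.0382 0.006  0.1564]
fixend [0.6507 0.1541 0.038 ] [0.1517 0.0052 0.1884]
```

>>> play_rows(rows=[{"slide": [0.1, 0.045, 0], "delta_rot": [0, 0, 0], "fingers": -1}, {"slide": [0, 0, 0.3], "delta_rot": [0, 0, 0], "fingers": -1}, {"slide": [0, 0, 0.3], "delta_rot": [0, 0, 0], "fingers": -1}, {"slide": [0, 0, 0.25], "delta_rot": [0, 0, 0], "fingers": -1}, {"slide": [0, 0, 0.2], "delta_rot": [0, 0, 0], "fingers": -1}, {"slide": [0, 0, 0], "delta_rot": [0, 0, 0], "fingers": -1}])

```text
time_s: 2.78
tcp_pos: [0.5147, 0.173, 0.0671]
eef_rot: [179.8, 0.2, -9.0]
contact_force: [0.1, -0.4, 0.8]
gripper_width: 0.0005
gripper_force: 0.0
```

```bash
python3 - <<'E'
from h import *
from plant import r
import cv2
s,c=wristcam(r);print(s["tcp_pos"],s["contact_force"])
cv2.imwrite("pics/w2.png",c["image"])
b=r.capture("scene")["image"];cv2.imwrite("pics/s2.png",cv2.resize(b[130:230,190:350],None,fx=5,fy=5,interpolation=cv2.INTER_CUBIC))
E
```

```text
[0.51466632 0.17303321 0.06705279] [ 0.06523771 -0.38024303  0.78286374]
```

View pics/w2.png

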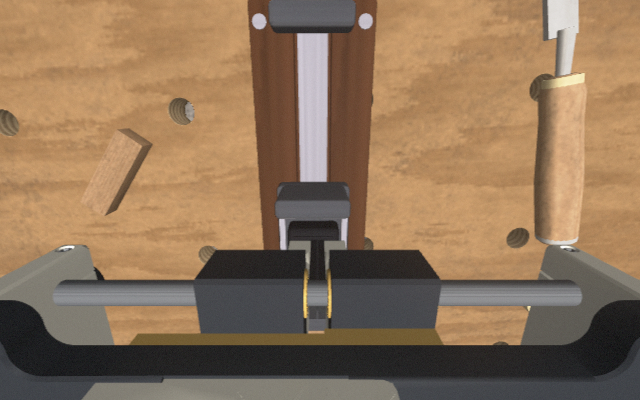

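View pics/s2.png

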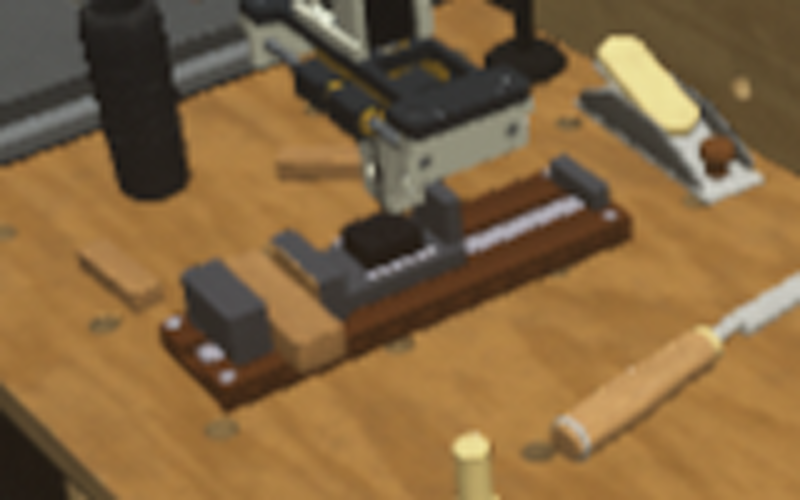

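The wrist view shows the fingertips over the button's heel half, centred to within a few mm (heel at u≈313, fingers at 317). The scene view shows the tips just above the button at (400,205), in front of the heel. Next I press.

>>> play_rows(rows=[{"slide": [0, 0, 0.07], "delta_rot": [0, 0, 0], "fingers": -1}, {"slide": [0, 0, 0.04], "delta_rot": [0, 0, 0], "fingers": -1}, {"slide": [0, 0, 0.02], "delta_rot": [0, 0, 0], "fingers": -1}, {"slide": [0, 0, 0], "delta_rot": [0, 0, 0], "fingers": -1}, {"slide": [0, 0, 0], "delta_rot": [0, 0, 0], "fingers": -1}])

```text
time_s: 3.5
tcp_pos: [0.5159, 0.1745, 0.0501]
eef_rot: [-180.0, -0.0, -8.9]
contact_force: [0.4, 0.5, 4.5]
gripper_width: 0.0003
gripper_force: 2.3
```

>>> play_rows(rows=[{"slide": [0, 0, 0.02], "delta_rot": [0, 0, 0], "fingers": -1}, {"slide": [0, 0, 0.015], "delta_rot": [0, 0, 0], "fingers": -1}, {"slide": [0, 0, 0], "delta_rot": [0, 0, 0], "fingers": -1}, {"slide": [0, 0, 0], "delta_rot": [0, 0, 0], "fingers": -1}])

```text
time_s: 4.0
tcp_pos: [0.5168, 0.1745, 0.0461]
eef_rot: [-179.9, -0.1, -8.9]
contact_force: [-0.1, -2.5, 15.1]
gripper_width: 0.0003
gripper_force: 7.6
```

>>> play_rows(rows=[{"slide": [0.04, 0, 0], "delta_rot": [0, 0, 0], "fingers": -1}, {"slide": [0.06, 0, 0], "delta_rot": [0, 0, 0], "fingers": -1}, {"slide": [0.06, 0, 0], "delta_rot": [0, 0, 0], "fingers": -1}, {"slide": [0.06, 0, 0], "delta_rot": [0, 0, 0], "fingers": -1}, {"slide": [0.06, 0, 0], "delta_rot": [0, 0, 0], "fingers": -1}, {"slide": [0, 0, 0], "delta_rot": [0, 0, 0], "fingers": -1}])

```text
time_s: 4.75
tcp_pos: [0.5591, 0.1679, 0.0461]
eef_rot: [-179.9, -0.2, -8.9]
contact_force: [2.3, -3.1, 13.0]
gripper_width: 0.0003
gripper_force: 6.3
```

>>> play_rows(rows=[{"slide": [0.08, 0, 0], "delta_rot": [0, 0, 0], "fingers": -1}, {"slide": [0.08, 0, 0], "delta_rot": [0, 0, 0], "fingers": -1}, {"slide": [0.08, 0, 0], "delta_rot": [0, 0, 0], "fingers": -1}, {"slide": [0.06, 0, 0], "delta_rot": [0, 0, 0], "fingers": -1}, {"slide": [0.04, 0, 0], "delta_rot": [0, 0, 0], "fingers": -1}, {"slide": [0.04, 0, 0], "delta_rot": [0, 0, 0], "fingers": -1}, {"slide": [0, 0, 0], "delta_rot": [0, 0, 0], "fingers": -1}])

```text
time_s: 5.62
tcp_pos: [0.6106, 0.1587, 0.0457]
eef_rot: [179.9, 0.2, -8.9]
contact_force: [-16.1, 2.7, 23.2]
gripper_width: 0.0004
gripper_force: 11.4
```

```bash
python3 - <<'E'
from h import *
from plant import r
import cv2
b=r.capture("scene")["image"];cv2.imwrite("pics/s3.png",cv2.resize(b[130:230,190:350],None,fx=5,fy=5,interpolation=cv2.INTER_CUBIC))
E
```

```text
(no output)
```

View pics/s3.png

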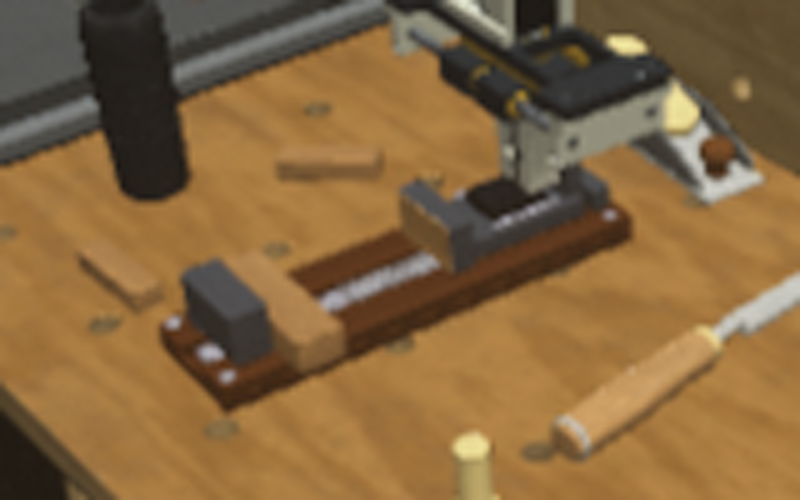

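The scene view shows the carriage against the end stop (heel at (585,190)) and the offcut still at (290,310). With 16 N along the rail against 2 N of friction, the jaw must be on its stop. I'll hold briefly, then lift straight up.

>>> play_rows(rows=[{"slide": [0, 0, 0], "delta_rot": [0, 0, 0], "fingers": -1}, {"slide": [0, 0, 0], "delta_rot": [0, 0, 0], "fingers": -1}, {"slide": [0, 0, -0.1], "delta_rot": [0, 0, 0], "fingers": -1}, {"slide": [0, 0, -0.2], "delta_rot": [0, 0, 0], "fingers": -1}, {"slide": [0, 0, -0.3], "delta_rot": [0, 0, 0], "fingers": -1}, {"slide": [0, 0, -0.3], "delta_rot": [0, 0, 0], "fingers": -1}, {"slide": [0, 0, 0], "delta_rot": [0, 0, 0], "fingers": -1}, {"slide": [0, 0, 0], "delta_rot": [0, 0, 0], "fingers": -1}])

```text
time_s: 6.68
tcp_pos: [0.6128, 0.1587, 0.1788]
eef_rot: [-180.0, 0.0, -8.9]
contact_force: [-0.3, 0.6, -1.1]
gripper_width: -0.0
gripper_force: 0.0
```

```bash
python3 - <<'E'
from h import *
from plant import r
import cv2
b=r.capture("scene")["image"];cv2.imwrite("pics/s4.png",cv2.resize(b[130:230,190:350],None,fx=5,fy=5,interpolation=cv2.INTER_CUBIC))
E
```

```text
(no output)
```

View pics/s4.png

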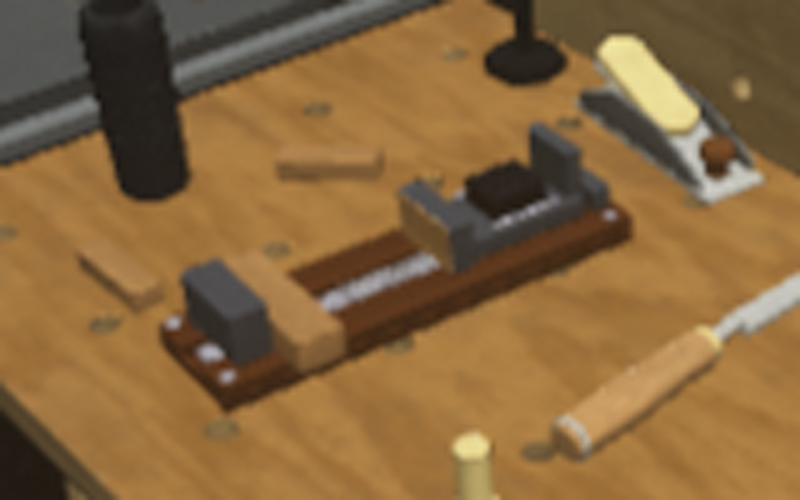

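The jaw is against the end stop (heel at (555,155)), the button is up again, the offcut hasn't moved and the gripper is clear.

```bash
python3 -c "
from plant import r
print(r.close_job())"
```

```text
the job is handed in; nothing more can be done
None
```

I pressed clamp_1's release, pushed its jaw back to the end stop and let the button spring up; in the last picture the offcut is still in its place. The job is handed in, but the hand-in gave no verdict.

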